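Load a slide box through the intake flap

ROBOT

A 6-joint arm with a two-finger parallel gripper is mounted at the origin on the work surface. World frame = base frame: x ahead of the robot, y to its left, z up, the work surface at z = 0. Lengths are in m, angles in rad, forces in N, time in s.
With the tool pointing down it reaches from about 0.3 to 0.85 m from the base axis. Payload 4.2 kg.
Tool frame: the origin (TCP) lies midway between the tips of the shut fingers; the grasp point (between the pads) lies 19 mm behind it (env.tcp_to_grasp is the distance from the TCP to the grasp point, in m); x points along the fingers, z is the direction in which the jaws open and shut, and the axes are right-handed (so a half turn about x gives the same grasp; the last joint's range is limited). The gripper opens to 91 mm and grips with 3 to 60 N. Pads are 32 mm wide; open, the fingers measure 118 mm over their backs; the gripper's body (76 mm by 178 mm) begins 60 mm behind the grasp point.
Start: joints at [1.281, 0.32, 1.565, -0, 1.257, -0.02], TCP at [0.153, 0.554, 0.214] pointing down, gripper open.
Joint ranges: [-3.11, 3.11], [-0.84, 2.01], [0.21, 2.61], [-1.34, 4.49], [0.05, 2.63], [-2.56, 2.56]. Speed limits (rad/s): [2.57, 2.57, 3.14, 3.14, 3.14, 3.14].

INTERFACE

Orientations are given as a 3x3 rotation matrix whose columns are the frame's x, y, z axes.
In Python, from station import env, cams, job gives the robot as it stands.
- The arm moves only by the tool move_arm, never from a script. Its argument "steps" is text: rows parted by semicolons, each of 7 numbers parted by spaces: the shift along the tool's x, y, z in mm, then the turn, a rotation vector about the tool's x, y, z in rad, then the closure, from -1 (fully open) to 1 (shut). In form: x y z wx wy wz gripper; .... A call has 1 to 12 rows; each row shifts and turns the pose as measured when the row begins, along the tool's axes as they then stand; what a row does not reach is not made up. A row lasts 1/12 s, in which the tool goes at most 41.7 mm and 7.16 degrees, less where a joint would pass 70% of its speed; a pose out of reach is approached as far as the arm can. A call with a gripper value outside its range is refused whole. The fingers move at their own pace and stop on an object; "squeeze" is the grip in N (left out, the last holds). Time passes only in rows, so rows that do not move let the fingers close. It gives the time, the measured TCP pose, the force and the opening at its end, in the units of the state.
- env.observe(): the state, without advancing time (a new reading comes with each control period).
- cams.read_camera(name): name is "scene" or "top"; returns the picture (480x640x3 uint8, blue, green, red); there is no depth.
- cams.camera_params(name): a dict with "mtx" (3x3 intrinsics, pixels), "k1" (the pictures are not rectified: a ray, as slopes to the right and down, at radius r is drawn at 1 + k1 r^2 times it, then the intrinsics apply), "extrinsics" (4x4, takes a point from camera to world coordinates). Camera axes: x right, y down, z forward; pixel columns grow to the right and rows downward; lengths in m; the calibration is good to about 2 mm. A picture is of the moment at which its call begins. camera_params takes no time and is no camera call.
- job.job_done(): hands the job in, once; it reports no verdict.
The state is a dict: "t": time; "joint_positions": joint angles; "qvel": joint speeds; "joint_efforts": joint torques, N m; "tool_pos": TCP position; "ee_rot": TCP orientation; "contact_force": force on the tool from outside, world axes, zero at the start; "ft_torque": the same for the moment, N m; "opening": opening from 0.0 (shut) to 1.0 (fully open).
Only numpy, scipy, OpenCV 4.12 (cv2) and the standard library are available. Lean on these libraries where they do the work, as an engineer would, in place of code of your own. Each camera call takes 0.05 s, during which the arm holds its last target.

TASK

Push the small slide box that lies on the deck across against the fence, then slide it along the fence through the gravity flap until it goes down the chute into the tray, and draw the fingers back so that the flap swings shut behind it. Only push the box, never lift it off the deck, and leave everything else on the deck and bench undisturbed.

Things in the scene. Friction and masses are not known exactly. Their poses are not given: they have to be found in the camera images.
- station: intake station, fixed, 220 x 580 mm. Origin at bench level in the plane of the shut flap; z up, +y = way through the doorway, +x = away from the robot, to the fence. In mm in this frame: grey deck, top at z 85, x -180 to 41, y -290 to 0. Everything below names station axes.
- fence_mid (a point): foot of the deck's far-edge fence, on its inner face (station x 35 mm, y -145, z 85). The fence is 22 mm high, runs along station y, the deck's full length and ends at the doorway
- doorway (a point): middle of the doorway's threshold (station x -5.5 mm, y 0, deck height). Opening x -49 to 38, 58 mm high, in a grey screen 8 mm thick (y -4 to 4) and 68 mm high above the deck, lintel included. Fingers pointing straight down stop at the lintel; leaning back 25 to 35 degrees, tips forward, they can follow a box some 20 mm in
- sill_edge (a point): edge of the polished level sill behind the doorway, at deck height, 45 mm inside it (station y 45 mm). There a slippery 30 degree slope between low clear walls (x -53 to 42) begins. A box tips over the edge and slides down by itself once its middle is past it: for the slide box when its rear end is 5 to 15 mm inside the flap's plane
- tray_mid (a point): middle of the floor of the open tray at the foot of the slope (station x -5.5 mm, y 222, z 8). Tray floor y 155 to 289, end wall 60 mm high, sides 45
- flap (a joint): aluminium flap filling the doorway, 79 wide x 56 high x 3 mm, 25 g, slippery, hinged along station x 62 mm above the deck. 0 = hanging shut, grows as it swings inwards (+y) and up, rad, stop at 1.45. It cannot swing outwards and falls shut by gravity; a box pushed against it (well under 1 N) opens it to some 1.0 rad
- flap_edge (a point): middle of the flap's lower edge, 4 mm above the deck when shut
- slide_box: small closed white plastic box, 56 wide (its x) x 90 long (its y) x 32 mm high, about 140 g, lying on the deck away from the fence, roughly lengthwise to the doorway (up to 0.3 rad askew). Origin at the centre of its underside. Flat against the fence its middle is at station x 7 mm
- jar: small amber jar, dia 30 x 45 mm, standing on the deck in the near corner beside the screen; origin at the centre of its underside
- vial_block: grey block 44 x 28 x 22 mm with three short vials (40 mm high over all), on the deck's near rear corner; origin at the centre of its underside
- flask_a: conical glass flask, dia 64 x 92 mm, on the bench beyond the fence; origin at the centre of its underside
- flask_b: a second conical flask of the same size and origin
- beaker: glass beaker, dia 66 x 85 mm, on the bench beyond the fence; origin at the centre of its underside
- bottle: glass bottle with a screw cap, dia 72 x 160 mm, on the bench past the end of the tray; origin at the centre of its underside
- big_box: larger white storage box, 70 x 120 x 50 mm, on the bench beyond the fence and chute; not the one to load; origin at the centre of its underside

How it is judged:
On the way, in this order (a step that is already met when the one before it is completed fails the run):
1. the slide box, lying square on the deck against the fence (within 8 mm), has not yet reached the flap (x of slide_box in the frame of station above -0.001 m and angle between the y axis of slide_box and the y axis of station, either way round below 0.12 rad and y of slide_box in the frame of station below -0.045 m and z of slide_box in the frame of station above 0.08 m), for 0.1 s.
2. the slide box stands in the doorway and has pushed the flap open (value of joint flap above 0.6 rad and y of slide_box in the frame of station between -0.04 and 0.05 m and z of slide_box in the frame of station above 0.07 m), for 0.05 s.
At the end, for the whole second after the job is handed in: the slide box lies at rest in the tray at the foot of the chute (its middle past station y = 125 mm, lower than 60 mm) and the flap hangs shut (below 0.06 rad) (y of slide_box in the frame of station between 0.125 and 0.29 m and x of slide_box in the frame of station between -0.05 and 0.04 m and z of slide_box in the frame of station below 0.06 m and value of joint flap below 0.06 rad and linear speed of slide_box below 0.02 m/s); the robot touches nothing.
It fails at once if the slide box is lifted (more than 20 mm above the deck) (z of slide_box in the frame of station above 0.105 m).
It fails at once if something else on the deck or bench is shifted by more than 25 mm or tipped (distance of any of jar, vial_block, flask_a, flask_b, beaker, bottle, big_box from where it was at the start of the episode above 0.025 m or angle between any of jar, vial_block, flask_a, flask_b, beaker, bottle, big_box's own z axis and vertical above 0.4 rad).
It also fails if it takes over 51 s, if anything falls off the work surface, if the arm or the gripper's body presses on something with over 40 N, if the wrist force passes 120 N, or if a joint passes its speed limit or range.

## Working session

There is one attempt and no reset: what is moved stays moved. The work goes in short steps, Python scripts to look and compute and a tool call to move; the robot and the scene stay as the last step left them, time stands still between calls to the robot, and variables do not carry over. Pictures are saved under pics/ and viewed, and the job is handed in when it is done.

Besides the shell and the picture viewer there is one more tool, called after "Call:" as name(argument=value, ...) on one line, values as JSON. move_arm: Moves the arm, as the interface text tells. Its arguments: {"type":"object","properties":{"steps":{"type":"string"},"squeeze":{"type":"number"}},"required":["steps"]}

```bash
ls; mkdir -p pics; python3 - <<'E'
from station import env,cams,job
import cv2
for n in("scene","top"):
    cv2.imwrite(f"pics/{n}0.png",cams.read_camera(n)); p=cams.camera_params(n);print(n,p)
o=env.observe();print(o)
E
```

```text
pics
scene {'mtx': array([[475.81276672,   0.        , 317.46914613],
       [  0.        , 475.81276672, 243.03252637],
       [  0.        ,   0.        ,   1.        ]]), 'k1': -0.06179540283996565, 'extrinsics': array([[ 0.83086456,  0.42397242, -0.36043233,  0.91397403],
       [ 0.55635788, -0.6196235 ,  0.55365389, -0.42944048],
       [ 0.01140164, -0.66054076, -0.7507036 ,  0.83125151],
       [ 0.        ,  0.        ,  0.        ,  1.        ]])}
top {'mtx': array([[448.82438318,   0.        , 319.45632371],
       [  0.        , 448.82438318, 241.61364939],
       [  0.        ,   0.        ,   1.        ]]), 'k1': -0.011641527367205367, 'extrinsics': array([[ 0.00277036, -0.98972195,  0.14297828,  0.43316324],
       [-0.99956276,  0.00146834,  0.02953175,  0.08450629],
       [-0.02943816, -0.14299758, -0.98928514,  1.09681357],
       [ 0.        ,  0.        ,  0.        ,  1.        ]])}
{'t': 0.1, 'joint_positions': array([ 1.28100949e+00,  3.20268506e-01,  1.56554423e+00, -6.42104648e-07,
        1.25733299e+00, -2.00553477e-02]), 'qvel': array([ 0.00095205,  0.00041528, -0.00177169, -0.00084432, -0.00010713,
        0.00165929]), 'joint_efforts': array([ 2.25632146e-03, -4.13336957e+01, -2.32511902e+01,  7.29033002e-02,
        4.21386422e-02, -6.00770591e-05]), 'tool_pos': array([0.15313109, 0.55379595, 0.21318601]), 'ee_rot': array([[-4.43200721e-04, -9.63842529e-01,  2.66472107e-01],
       [-1.48848729e-03,  2.66472473e-01,  9.63841380e-01],
       [-9.99998794e-01,  3.05348506e-05, -1.55276815e-03]]), 'contact_force': array([0.02231403, 0.26055972, 0.88103404]), 'ft_torque': array([-0.05263683,  0.00508658,  0.01908024]), 'opening': 0.9994878708693733}
```

View pics/scene0.png

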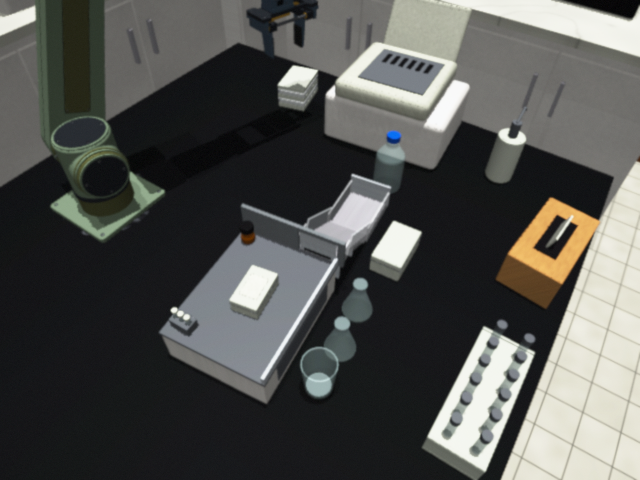

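View pics/top0.png

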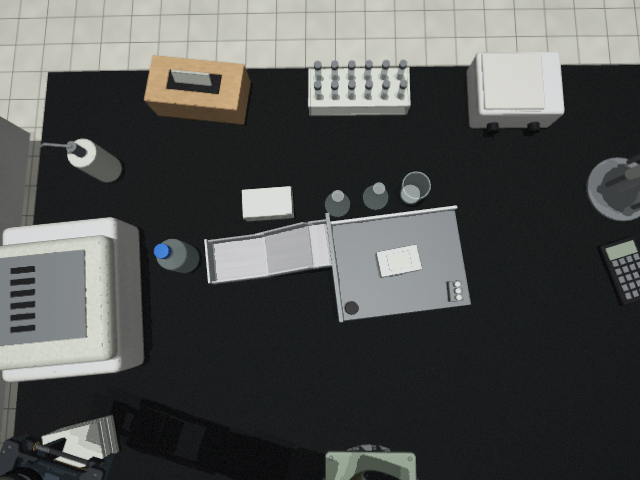

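Top shows the deck at about u 330–470, v 207–320. The box is at about (399, 261), the jar at (351, 308), the vial block at (456, 291), and the chute to the left. I'll zoom in.

```bash
python3 - <<'E'
import cv2
a=cv2.imread("pics/top0.png")[195:330,315:480]; cv2.imwrite("pics/topz.png",cv2.resize(a,None,fx=4.8,fy=4.4,interpolation=cv2.INTER_CUBIC)[:, :])
a=cv2.imread("pics/scene0.png")[195:400,155:355]; cv2.imwrite("pics/scenez.png",cv2.resize(a,None,fx=2.9,fy=2.9,interpolation=cv2.INTER_CUBIC))
E
```

```text
(no output)
```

View pics/topz.png

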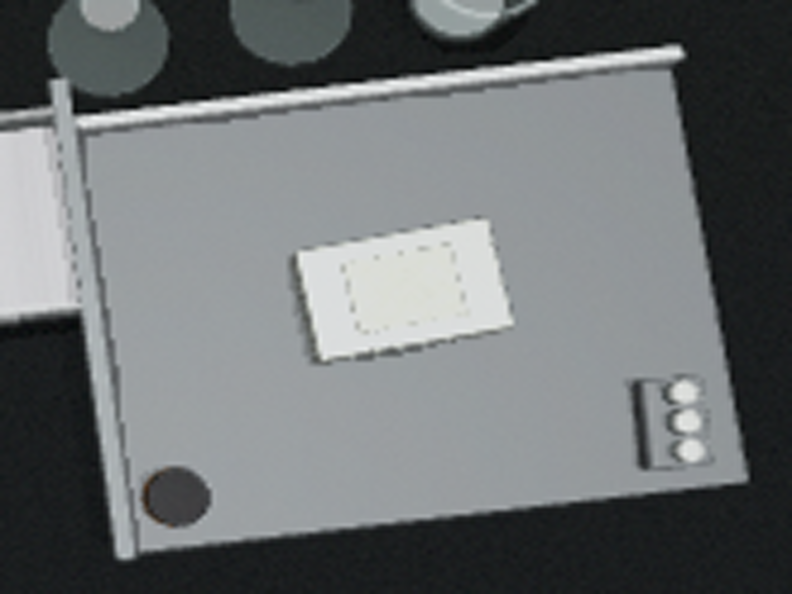

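View pics/scenez.png

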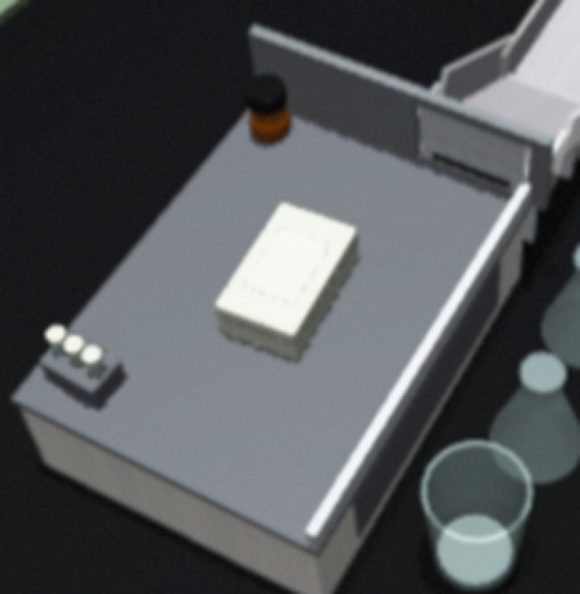

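```bash
cat > h.py <<'E'
import numpy as np,cv2
from scipy.optimize import least_squares
from station import env,cams,job
P={n:cams.camera_params(n) for n in("scene","top")}
def proj(n,X):
    p=P[n];E=np.linalg.inv(p["extrinsics"]);c=np.atleast_2d(X)@E[:3,:3].T+E[:3,3]
    s=c[:,:2]/c[:,2:];s=s*(1+p["k1"]*(s**2).sum(1,keepdims=True));return s@p["mtx"][:2,:2].T+p["mtx"][:2,2]
def pose(q,X):
    c,s=np.cos(q[2]),np.sin(q[2]);R=np.array([[c,-s,0],[s,c,0],[0,0,1]])
    return np.atleast_2d(X)@R.T+[q[0],q[1],0]
def fit(obs,q0):
    f=lambda q:np.concatenate([(proj(n,pose(q,np.array(X)/1000.))-np.array(u)).ravel() for n,X,u in obs])
    r=least_squares(f,q0);return r.x,f(r.x).reshape(-1,2)
T=lambda a:[(315+x/4.8,195+y/4.4) for x,y in a]
S=lambda a:[(155+x/2.9,195+y/2.9) for x,y in a]
E
cat > m.py <<'E'
from h import *
q,r=fit([("top",[(-180,-290,85),(35,-290,85),(-180,-4,85),(-180,-4,153),(-180,4,153)],T([(747,480),(672,68),(137,552),(134,556),(118,560)])),
 ("scene",[(-180,-290,85),(41,-290,85),(-180,-4,153),(-180,-4,85)],S([(15,400),(320,548),(253,30),(247,112)]))],[.4,.1,0])
print("station",q.round(4));print(r.round(1).tolist())
B=[(28,45,117),(28,-45,117),(-28,-45,117),(-28,45,117)]
b,r=fit([("top",B,T([(296,252),(487,217),(513,325),(320,358)])),("scene",B,S([(357,230),(293,337),(218,307),(282,205)]))],[.4,0,q[2]])
# scene order maps corner: far-front,far-rear,near-rear,near-front
print("box",b.round(4));print(r.round(1).tolist())
c,s=np.cos(q[2]),np.sin(q[2]);R=np.array([[c,-s],[s,c]])
print("box in station",(R.T@(b[:2]-q[:2])).round(4),b[2]-q[2])
np.save("q.npy",q)
E
python3 m.py
```

```text
station [0.5801 0.0911 0.1336]
[[-0.2, -0.6], [-1.4, -1.1], [-1.1, 0.1], [0.2, 0.2], [-0.3, -0.2], [-1.7, 0.6], [-0.5, 2.1], [-2.8, 1.2], [2.8, -4.3]]
box [ 0.5345 -0.0597  0.1947]
[[-0.8, -1.0], [-0.3, -1.0], [-0.0, -0.5], [-0.4, -0.0], [-0.1, -0.1], [-0.1, 0.0], [-1.8, 0.0], [-0.5, -0.6]]
box in station [-0.0654 -0.1434] 0.061173635019978606
```

```bash
sed -i 's/,(-180,-4,85)\],S(\[(15,400),(320,548),(253,30),(247,112)\])/],S([(15,400),(320,548),(253,30)])/' m.py; python3 m.py
cat > ov.py <<'E'
from h import *
import sys
def ov(n,img,out,k,x0,y0,x1,y1,q):
    a=cv2.resize(img[y0:y1,x0:x1],None,fx=k,fy=k,interpolation=cv2.INTER_CUBIC)
    L=[(-180,-290,85),(-180,0,85)],[(-180,-290,85),(41,-290,85)],[(35,-290,85),(35,-4,85)],[(35,-290,107),(35,-4,107)],[(41,-290,107),(41,-4,107)],[(-180,-4,85),(41,-4,85)],[(-180,-4,153),(41,-4,153)],[(-49,-4,85),(-49,-4,143)],[(38,-4,85),(38,-4,143)],[(-49,-4,143),(38,-4,143)]
    for l in L:
        p=((proj(n,pose(q,np.array(l)/1000.))-[x0,y0])*k).round().astype(int)
        cv2.line(a,tuple(map(int,p[0])),tuple(map(int,p[1])),(0,0,255),1)
    cv2.imwrite(out,a)
if __name__=="__main__":
    q=np.load("q.npy")
    ov("top",cv2.imread("pics/top0.png"),"pics/ovt.png",4.4,315,195,480,330,q)
    ov("scene",cv2.imread("pics/scene0.png"),"pics/ovs.png",2.9,155,195,355,400,q)
E
python3 ov.py
```

```text
station [0.5807 0.0919 0.1302]
[[-0.8, -0.4], [-1.6, -0.9], [-1.7, -0.1], [-0.4, -0.0], [-0.9, -0.4], [-1.4, -0.0], [-0.5, 1.7], [-2.2, 0.9]]
box [ 0.5345 -0.0597  0.1947]
[[-0.8, -1.0], [-0.3, -1.0], [-0.0, -0.5], [-0.4, -0.0], [-0.1, -0.1], [-0.1, 0.0], [-1.8, 0.0], [-0.5, -0.6]]
box in station [-0.0655 -0.1442] 0.06453533159362265
```

View pics/ovt.png

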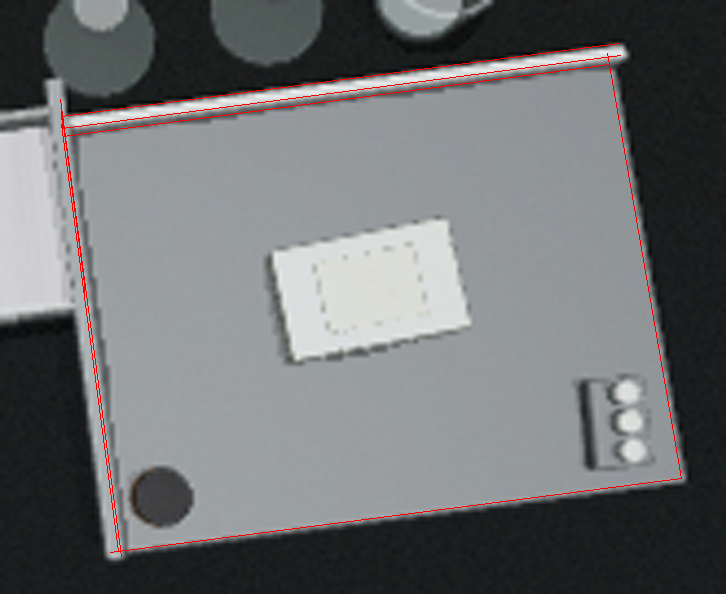

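View pics/ovs.png

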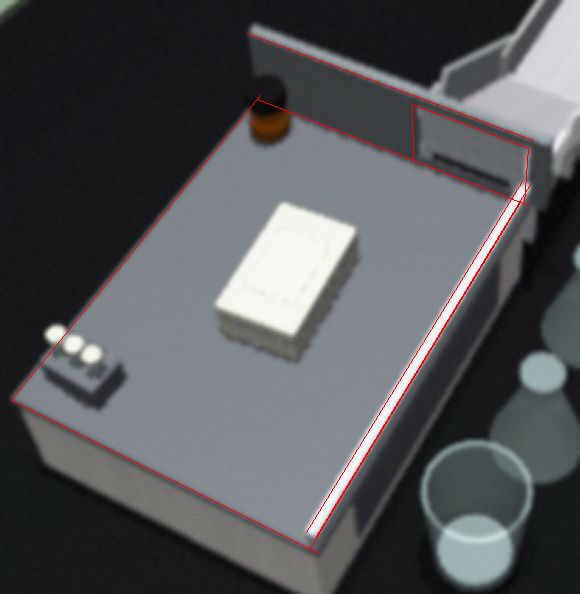

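The station fit is good to about 2 mm. The box sits at station (-65, -144) mm and is askew by 0.06 rad. I'll turn the jaws so they lie along station y.

Call:
move_arm(steps="0 0 0 -0.1 0 0 0; 0 0 0 -0.1 0 0 0; 0 0 0 -0.1 0 0 0; 0 0 0 -0.1 0 0 0; 0 0 0 0 0 0 0")

```text
t: 0.52
tool_pos: [0.1527, 0.5523, 0.2106]
ee_rot: [[-0.002, -0.989, -0.148], [-0.007, -0.148, 0.989], [-1.0, 0.003, -0.007]]
contact_force: [-0.2, -0.8, -0.3]
opening: 0.668
```

```bash
cat > go.py <<'E'
# usage: go.py x y z(mm station) [lean deg]
from h import *
from scipy.spatial.transform import Rotation as Ro
import sys
q=np.load("q.npy");q[2]=.131
def st():
    o=env.observe();c,s=np.cos(q[2]),np.sin(q[2]);A=np.array([[c,-s,0],[s,c,0],[0,0,1]])
    return o,A,A.T@(o["tool_pos"]-[q[0],q[1],0])*1000,A.T@o["ee_rot"]
if __name__=="__main__":
    o,A,p,R=st()
    print("t",o["t"],"station pos",p.round(1),"F",(A.T@o["contact_force"]).round(2),"open",round(o["opening"],2),"q",o["joint_positions"].round(2))
    if len(sys.argv)>1:
        a=list(map(float,sys.argv[1:]));d=np.array(a[:3])-p
        th=np.radians(a[3] if len(a)>3 else 0)
        x=np.array([0,np.sin(th),-np.cos(th)]);z=np.array([0,np.cos(th),np.sin(th)])
        D=np.stack([x,np.cross(z,x),z],1)
        print("shift tool mm",(R.T@d).round(1),"rotvec",Ro.from_matrix(R.T@D).as_rotvec().round(3));print(R.round(3))
E
python3 go.py -125 -144 200
```

```text
t 0.5167 station pos [-364.2  512.4  210.6] F [-0.31 -0.8  -0.29] open 0.67 q [ 1.28  0.32  1.57 -0.    1.26 -0.44]
shift tool mm [  14.2 -227.5 -660.4] rotvec [ 0.018 -0.007 -0.003]
[[-0.003 -1.    -0.018]
 [-0.007 -0.018  1.   ]
 [-1.     0.003 -0.007]]
```

Call:
move_arm(steps="0 -12 -34 0 0 0 0; 0 -12 -34 0 0 0 0; 0 -12 -34 0 0 0 0; 0 -12 -34 0 0 0 0; 0 -12 -34 0 0 0 0; 0 -12 -34 0 0 0 0; 0 -12 -34 0 0 0 0; 0 -12 -34 0 0 0 0; 0 -12 -34 0 0 0 0; 0 -12 -34 0 0 0 0; 0 -12 -34 0 0 0 0; 0 0 0 0 0 0 0")

```text
t: 1.52
tool_pos: [0.339, 0.1855, 0.2084]
ee_rot: [[-0.003, -0.993, -0.122], [-0.01, -0.122, 0.993], [-1.0, 0.004, -0.01]]
contact_force: [-0.1, 0.6, -0.4]
opening: 0.499
```

```bash
python3 go.py -125 -144 200
```

```text
t 1.5167 station pos [-227.4  124.4  208.4] F [-0.04  0.61 -0.37] open 0.5 q [ 0.48  0.03  1.95 -0.01  1.17 -1.21]
shift tool mm [  10.5 -104.9 -267.4] rotvec [-0.009 -0.01  -0.004]
[[-0.004 -1.     0.009]
 [-0.01   0.009  1.   ]
 [-1.     0.004 -0.01 ]]
```

Call:
move_arm(steps="1 -12 -33 0 0 0 0; 1 -12 -33 0 0 0 0; 1 -12 -33 0 0 0 0; 1 -12 -33 0 0 0 0; 1 -12 -33 0 0 0 0; 1 -12 -33 0 0 0 0; 1 -12 -33 0 -0.01 0 0; 1 -10 -28 0 0 0 0; 0 -5 -14 0 0 0 0; 0 0 0 0 0 0 0")

```text
t: 2.35
tool_pos: [0.4736, -0.0833, 0.2]
ee_rot: [[-0.002, -0.995, -0.098], [0.006, -0.098, 0.995], [-1.0, 0.002, 0.006]]
contact_force: [-0.4, -0.1, -0.8]
opening: 0.501
```

```bash
python3 go.py -125 -144 100
```

```text
t 2.35 station pos [-129.  -159.7  200. ] F [-0.42 -0.   -0.76] open 0.5 q [-0.2   0.18  1.79  0.01  1.17 -1.87]
shift tool mm [100.1  -3.6  15.2] rotvec [-0.033  0.006 -0.001]
[[-0.001 -0.999  0.033]
 [ 0.006  0.033  0.999]
 [-1.     0.002  0.006]]
```

Call:
move_arm(steps="20 0 5 -0.03 0 0 0; 25 0 5 0 0.005 0 0; 25 0 5 0 0 0 0; 15 0 0 0 0 0 0; 13 0 0 0 0 0 0; 0 0 0 0 0 0 0")

```text
t: 2.85
tool_pos: [0.4717, -0.0625, 0.0987]
ee_rot: [[-0.0, -0.993, -0.116], [0.003, -0.116, 0.993], [-1.0, -0.0, 0.003]]
contact_force: [-0.8, -0.2, 0.5]
opening: 0.496
```

```bash
python3 go.py -39 -144 100; python3 - <<'E'
from h import *
cv2.imwrite("pics/s1.png",cv2.resize(cams.read_camera("scene")[150:420,120:420],None,fx=2,fy=2,interpolation=cv2.INTER_CUBIC))
E
```

```text
t 2.85 station pos [-128.2 -138.8   98.7] F [-0.78 -0.07  0.55] open 0.5 q [-0.16  0.28  1.95  0.    0.91 -1.85]
shift tool mm [ -1.3 -89.3  -3.9] rotvec [-0.015  0.003  0.   ]
[[ 0.    -1.     0.015]
 [ 0.003  0.015  1.   ]
 [-1.    -0.     0.003]]
```

View pics/s1.png

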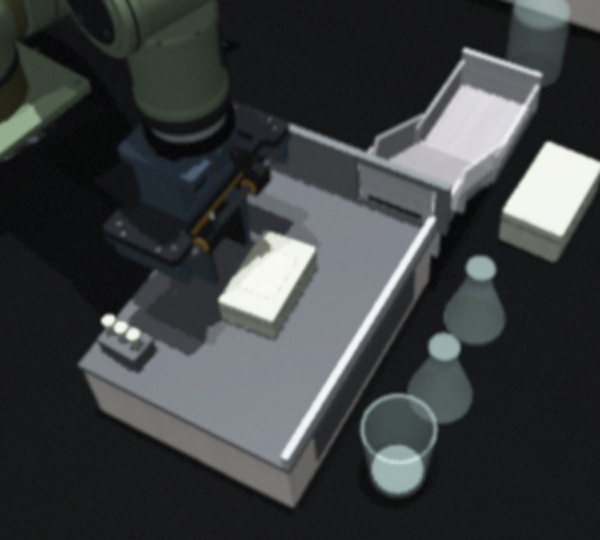

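The open fingers stand at the near side of the box, clear of the vial block and the jar. I'll push across slowly.

Call:
move_arm(steps="0 -7 0 -0.012 0 0 0; 0 -7 0 0 0 0 0; 0 -7 -1 0 0 0 0; 0 -7 -1 0 0 0 0; 0 -7 -1 0 0 0 0; 0 -7 -1 0 0 0 0; 0 -7 0 0 0 0 0; 0 -7 0 0 0 0 0; 0 -7 0 0 0 0 0; 0 -7 0 0 0 0 0; 0 -6 0 0 0 0 0; 0 0 0 0 0 0 0")

```text
t: 3.9
tool_pos: [0.5597, -0.055, 0.1046]
ee_rot: [[0.009, -0.992, -0.128], [0.003, -0.128, 0.992], [-1.0, -0.009, 0.002]]
contact_force: [1.1, -0.3, -0.3]
opening: 0.501
```

```bash
python3 go.py -38 -144 100; python3 - <<'E'
from h import *
cv2.imwrite("pics/s2.png",cv2.resize(cams.read_camera("scene")[150:420,120:420],None,fx=2,fy=2,interpolation=cv2.INTER_CUBIC))
E
```

```text
t 3.9 station pos [ -40.  -142.9  104.6] F [ 1.08 -0.43 -0.27] open 0.5 q [-0.12  0.39  1.76  0.    0.99 -1.82]
shift tool mm [ 4.7 -2.  -1.1] rotvec [-0.003  0.002  0.009]
[[ 0.009 -1.     0.003]
 [ 0.002  0.003  1.   ]
 [-1.    -0.009  0.002]]
```

View pics/s2.png

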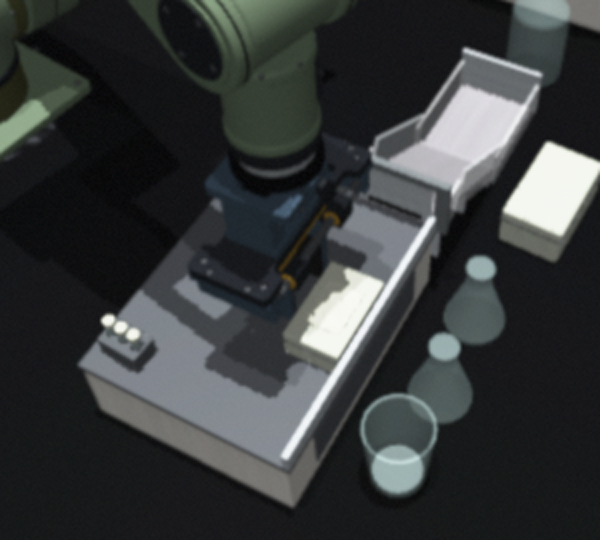

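The box is almost at the fence, with its far edge close to the fence foot. I'll make small pushes and watch the force.

Call:
move_arm(steps="1 -2 0 0 0 0 0; 1 -2 0 0 0 0 0; 1 -2 0 0 0 0 0; 0 0 0 0 0 0 0")

```text
t: 4.28
tool_pos: [0.5596, -0.0547, 0.1016]
ee_rot: [[-0.004, -0.992, -0.128], [0.002, -0.128, 0.992], [-1.0, 0.003, 0.002]]
contact_force: [-0.3, -0.7, 0.2]
opening: 0.502
```

```bash
python3 go.py -36 -144 100
```

```text
t 4.2833 station pos [ -40.  -142.6  101.6] F [-0.35 -0.71  0.24] open 0.5 q [-0.12  0.4   1.75  0.    1.   -1.82]
shift tool mm [ 1.6 -4.  -1.4] rotvec [-0.003  0.002 -0.003]
[[-0.003 -1.     0.003]
 [ 0.002  0.003  1.   ]
 [-1.     0.003  0.002]]
```

Call:
move_arm(steps="0 -5 0 0 0 0 0; 0 -5 0 0 0 0 0; 0 -4 0 0 0 0 0")

```text
t: 4.53
tool_pos: [0.5597, -0.0546, 0.1019]
ee_rot: [[-0.034, -0.991, -0.128], [-0.001, -0.128, 0.992], [-0.999, 0.034, 0.003]]
contact_force: [-9.1, -2.5, 7.7]
opening: 0.501
```

```bash
python3 go.py -36 -144 100
```

```text
t 4.5333 station pos [ -39.9 -142.5  101.9] F [-9.37 -1.3   7.67] open 0.5 q [-0.11  0.41  1.73 -0.01  1.04 -1.81]
shift tool mm [ 1.7 -4.  -1.5] rotvec [-0.002  0.003 -0.034]
[[-0.034 -0.999  0.002]
 [ 0.003  0.002  1.   ]
 [-0.999  0.034  0.003]]
```

Force is 9 N with no further motion, so the box is against the fence. I'll back off, look, and set up for the rear push.

Call:
move_arm(steps="0 15 0 0 0 0.03 0; 0 20 0 0 0 0 0; -30 0 0 0 0 0 1; -40 0 -20 0 0 0 1; -20 0 -35 0 0 0 1; 0 0 -35 0 0 0 1; 0 0 0 0 0 0 1")

```text
t: 5.12
tool_pos: [0.5398, -0.1494, 0.1947]
ee_rot: [[-0.068, -0.989, -0.133], [-0.006, -0.133, 0.991], [-0.998, 0.068, 0.003]]
contact_force: [0.4, 0.1, -0.3]
opening: 0.166
```

```bash
python3 go.py 2 -225 150 30; python3 - <<'E'
from h import *
from ov import ov
q=np.load("q.npy");q[2]=.131
for n,k,b in (("scene",2.9,(155,195,355,400)),("top",4.4,(315,195,480,330))): ov(n,cams.read_camera(n),f"pics/{n}3.png",k,*b,q)
E
```

```text
t 5.1167 station pos [ -72.1 -233.8  194.7] F [ 0.46  0.04 -0.29] open 0.17 q [-0.28  0.34  1.58 -0.03  1.28 -1.97]
shift tool mm [ 39.6 -77.    8.5] rotvec [-0.015 -0.52  -0.067]
[[-0.068 -0.998 -0.002]
 [ 0.003 -0.002  1.   ]
 [-0.998  0.068  0.003]]
```

View pics/scene3.png

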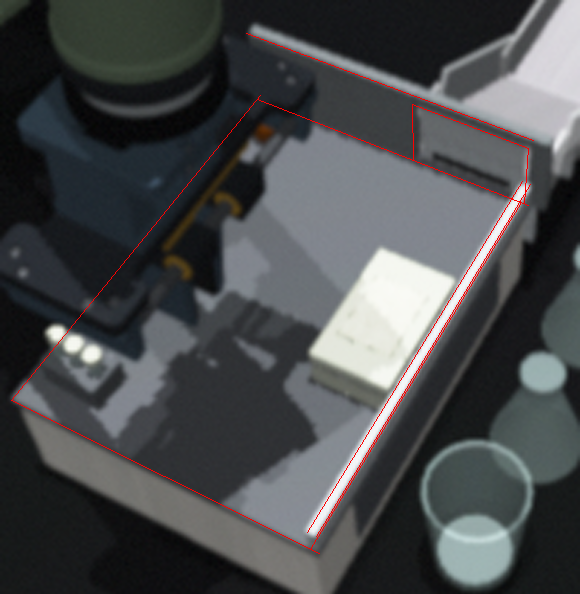

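View pics/top3.png

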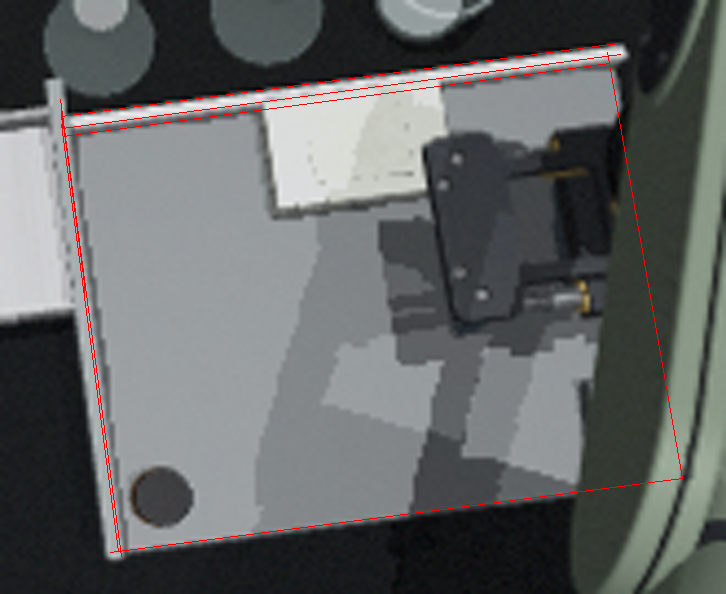

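The box lies flush and square against the fence (scene zoom: front-left top corner at about (380, 248), right edge along the fence). Next I lean 30° and go behind it.

Call:
move_arm(steps="0 -15 0 0 -0.11 -0.014 1; 0 -15 0 0 -0.11 -0.014 1; 0 -15 0 0 -0.11 -0.014 1; 0 -15 0 0 -0.11 -0.014 1; 0 -14 0 0 -0.1 -0.014 1; 0 0 0 0 0 0 1")

```text
t: 5.72
tool_pos: [0.6138, -0.1243, 0.19]
ee_rot: [[-0.067, -0.993, -0.102], [0.543, -0.122, 0.831], [-0.837, 0.0, 0.547]]
contact_force: [0.3, -0.2, -0.2]
opening: 0.002
```

```bash
python3 go.py 2 -225 98 30
```

```text
t 5.7167 station pos [   4.6 -218.6  190. ] F [ 0.26 -0.2  -0.25] open 0.0 q [-0.47  0.58  1.34  0.47  1.57 -2.24]
shift tool mm [ 73.5   2.5 -55.7] rotvec [-0.008  0.055  0.004]
[[ 0.005 -1.     0.007]
 [ 0.547  0.009  0.837]
 [-0.837  0.     0.547]]
```

Call:
move_arm(steps="19 0 -14 0 0.02 0 1; 19 0 -14 0 0.02 0 1; 19 0 -14 0 0 0 1; 14 0 -11 0 0 0 1; 0 0 0 0 0 0 1")

```text
t: 6.13
tool_pos: [0.613, -0.1264, 0.0966]
ee_rot: [[-0.07, -0.992, -0.107], [0.503, -0.128, 0.855], [-0.861, 0.006, 0.508]]
contact_force: [-0.9, -0.3, -0.2]
opening: 0.004
```

```bash
python3 go.py 4 -120 98 30
```

```text
t 6.1333 station pos [   3.5 -220.6   96.6] F [-0.94 -0.22 -0.2 ] open 0.0 q [-0.45  0.64  1.45  0.44  1.38 -2.31]
shift tool mm [49.9 -0.2 87.3] rotvec [-0.006  0.009 -0.003]
[[-0.003 -1.     0.006]
 [ 0.508  0.003  0.861]
 [-0.861  0.006  0.508]]
```

Call:
move_arm(steps="5 0 8.5 0 0 0 1; 5 0 8.5 0 0 0 1; 5 0 8.5 0 0 0 1; 5 0 8.5 0 0 0 1; 5 0 8.5 0 0 0 1; 5 0 8.5 0 0 0 1; 5 0 8.5 0 0 0 1; 5 0 8.5 0 0 0 1; 5 0 8.5 0 0 0 1; 0 0 0 0 0 0 1")

```text
t: 6.97
tool_pos: [0.6005, -0.0242, 0.1032]
ee_rot: [[-0.067, -0.991, -0.116], [0.499, -0.134, 0.856], [-0.864, -0.001, 0.504]]
contact_force: [-0.5, 0.1, -0.8]
opening: 0.006
```

```bash
python3 go.py 4 -5 99 30; python3 - <<'E'
from h import *
cv2.imwrite("pics/s4.png",cv2.resize(cams.read_camera("scene")[150:420,120:420],None,fx=2,fy=2,interpolation=cv2.INTER_CUBIC))
E
```

```text
t 6.9667 station pos [   4.5 -117.7  103.2] F [-0.44  0.17 -0.76] open 0.01 q [-0.32  0.56  1.58  0.49  1.28 -2.23]
shift tool mm [60.4  0.2 95.2] rotvec [ 0.003  0.004 -0.001]
[[-0.001 -1.    -0.003]
 [ 0.504 -0.003  0.864]
 [-0.864 -0.001  0.504]]
```

View pics/s4.png

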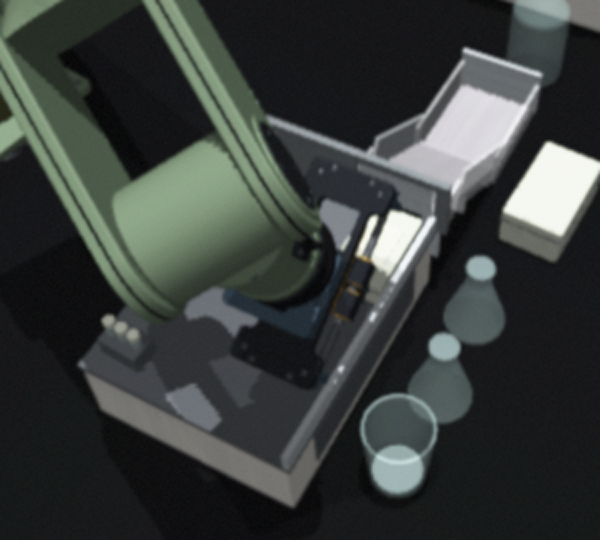

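Call:
move_arm(steps="7 0 7 0 -0.02 0 1; 7 0 7 0 -0.02 0 1; 5 0 8.5 0 0 0 1; 5 0 8.5 0 0 0 1; 5.5 0 8.5 0 0 0 1; 5.5 0 8.5 0 0 0 1; 5.5 0 8.5 0 0 0 1; 5.5 0 8.5 0 0 0 1")

```text
t: 7.68
tool_pos: [0.5913, 0.0572, 0.0981]
ee_rot: [[-0.066, -0.992, -0.11], [0.534, -0.128, 0.835], [-0.843, -0.003, 0.539]]
contact_force: [1.1, -0.7, 1.8]
opening: 0.003
```

```bash
python3 go.py 4 3 99 33; python3 - <<'E'
from h import *
cv2.imwrite("pics/s5.png",cv2.resize(cams.read_camera("scene")[150:420,120:420],None,fx=2,fy=2,interpolation=cv2.INTER_CUBIC))
E
```

```text
t 7.6833 station pos [  6.  -35.8  98.1] F [ 1.   -0.84  1.78] open 0.0 q [-0.22  0.54  1.66  0.57  1.21 -2.2 ]
shift tool mm [20.1  2.1 33.2] rotvec [-0.    -0.007  0.004]
[[ 0.004 -1.     0.   ]
 [ 0.538  0.003  0.843]
 [-0.843 -0.003  0.539]]
```

View pics/s5.png

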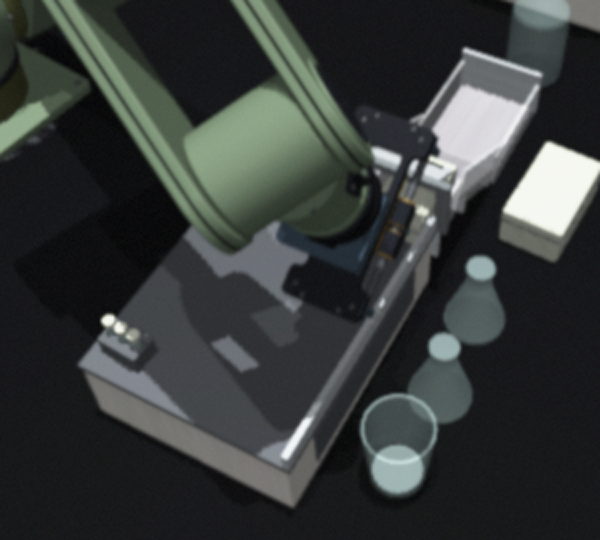

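The flap is open with the box in the doorway (bright edge at about (400, 165)). I'll go on.

Call:
move_arm(steps="5 0 8.5 0 0 0 1; 5 0 8.5 0 0 0 1; 5 0 8.5 0 0 0 1; 4 0 7 0 0 0 1; 0 0 0 0 0 0 1")

```text
t: 8.15
tool_pos: [0.5845, 0.1004, 0.0993]
ee_rot: [[-0.069, -0.991, -0.113], [0.532, -0.132, 0.836], [-0.844, -0.002, 0.537]]
contact_force: [0.5, -8.6, 0.8]
opening: 0.004
```

```bash
python3 go.py 4 5 101 33; python3 - <<'E'
from h import *
cv2.imwrite("pics/s6.png",cv2.resize(cams.read_camera("scene")[150:420,120:420],None,fx=2,fy=2,interpolation=cv2.INTER_CUBIC))
E
```

```text
t 8.15 station pos [ 4.9  8.  99.3] F [-0.63 -8.58  0.81] open 0.0 q [-0.15  0.52  1.7   0.6   1.17 -2.16]
shift tool mm [-3.1  0.9 -1.6] rotvec [ 0.003 -0.009  0.001]
[[ 0.001 -1.    -0.003]
 [ 0.537 -0.002  0.844]
 [-0.844 -0.002  0.537]]
```

View pics/s6.png

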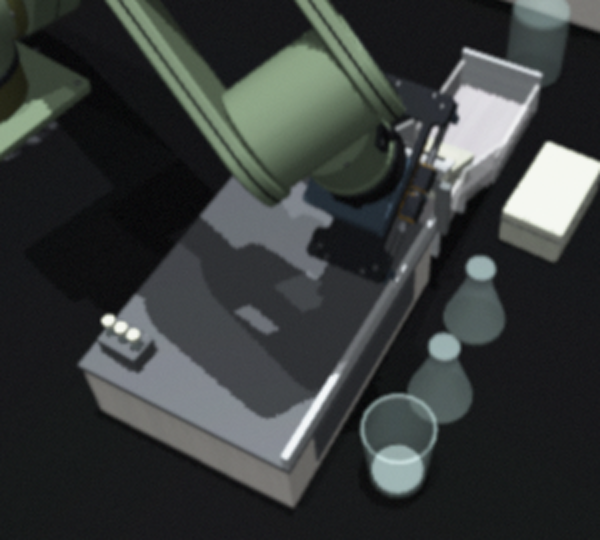

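Fingers touch the lintel at 8.6 N. The contact is about 19 mm in, and the box appears to be at the edge. I'll ease off slightly, wait, and look.

Call:
move_arm(steps="-3 0 -5 0 0 0 1; 0 0 0 0 0 0 1; 0 0 0 0 0 0 1; 0 0 0 0 0 0 1")

```text
t: 8.53
tool_pos: [0.5849, 0.0958, 0.0993]
ee_rot: [[-0.07, -0.991, -0.112], [0.534, -0.132, 0.835], [-0.843, -0.002, 0.538]]
contact_force: [-0.4, 0.2, 0.2]
opening: 0.007
```

```bash
python3 go.py 4 5 101 33; python3 - <<'E'
from h import *
cv2.imwrite("pics/s7.png",cv2.resize(cams.read_camera("scene")[150:350,280:440],None,fx=3,fy=3,interpolation=cv2.INTER_CUBIC))
cv2.imwrite("pics/t7.png",cv2.resize(cams.read_camera("top")[180:330,190:390],None,fx=3.5,fy=3.5,interpolation=cv2.INTER_CUBIC))
E
```

```text
t 8.5333 station pos [ 4.7  3.4 99.3] F [-0.36  0.22  0.24] open 0.01 q [-0.15  0.52  1.69  0.59  1.17 -2.16]
shift tool mm [-0.5  0.7  2.3] rotvec [ 0.002 -0.008  0.001]
[[ 0.001 -1.    -0.002]
 [ 0.538 -0.002  0.843]
 [-0.843 -0.002  0.538]]
```

View pics/s7.png

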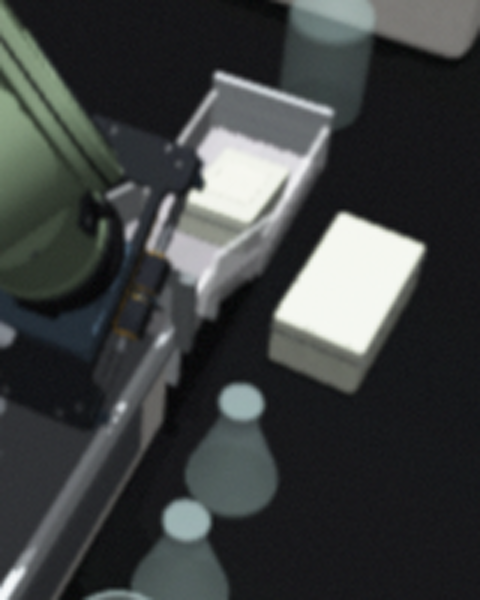

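View pics/t7.png

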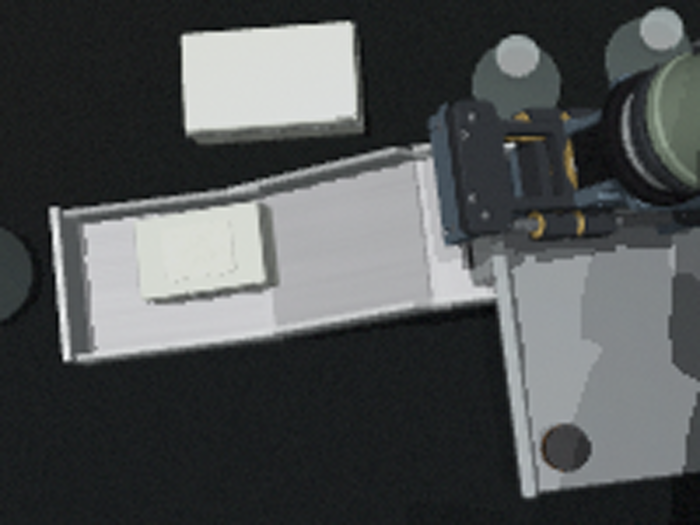

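The box has slid down into the tray (top zoom: about (203, 250)). Now I draw the fingers back horizontally, then raise them.

Call:
move_arm(steps="-5 0 -8.5 0 0 0 1; -8 0 -13 0 0 0 1; -10 0 -17 0 0 0 1; -12 0 -18 0 0 0 1; -15 0 -18 0 0 0 1; -25 0 -10 0 0 0 1; -30 0 0 0 0 0 1; -30 0 0 0 0 0 1; 0 0 0 0 0 0 1; 0 0 0 0 0 0 1; 0 0 0 0 0 0 1; 0 0 0 0 0 0 1")

```text
t: 9.63
tool_pos: [0.6036, -0.0658, 0.1664]
ee_rot: [[-0.071, -0.992, -0.105], [0.532, -0.127, 0.837], [-0.844, 0.004, 0.536]]
contact_force: [-0.2, 0.1, 0.3]
opening: 0.004
```

Call:
move_arm(steps="0 0 0 0 0 0 1; 0 0 0 0 0 0 1; 0 0 0 0 0 0 1; 0 0 0 0 0 0 1; 0 0 0 0 0 0 1; 0 0 0 0 0 0 1; 0 0 0 0 0 0 1; 0 0 0 0 0 0 1; 0 0 0 0 0 0 1; 0 0 0 0 0 0 1; 0 0 0 0 0 0 1; 0 0 0 0 0 0 1")

```text
t: 10.63
tool_pos: [0.6013, -0.0623, 0.1629]
ee_rot: [[-0.08, -0.991, -0.105], [0.534, -0.131, 0.835], [-0.842, 0.011, 0.54]]
contact_force: [-0.4, -0.3, 0.5]
opening: 0.002
```

```bash
python3 go.py; python3 - <<'E'
from h import *
cv2.imwrite("pics/s8.png",cv2.resize(cams.read_camera("scene")[150:410,150:430],None,fx=2.3,fy=2.3,interpolation=cv2.INTER_CUBIC))
cv2.imwrite("pics/t8.png",cv2.resize(cams.read_camera("top")[150:330,190:490],None,fx=2.6,fy=2.6,interpolation=cv2.INTER_CUBIC))
E
```

```text
t 10.6333 station pos [   0.3 -155.5  162.9] F [-0.42 -0.29  0.51] open 0.0 q [-0.38  0.54  1.47  0.49  1.46 -2.22]
```

View pics/s8.png

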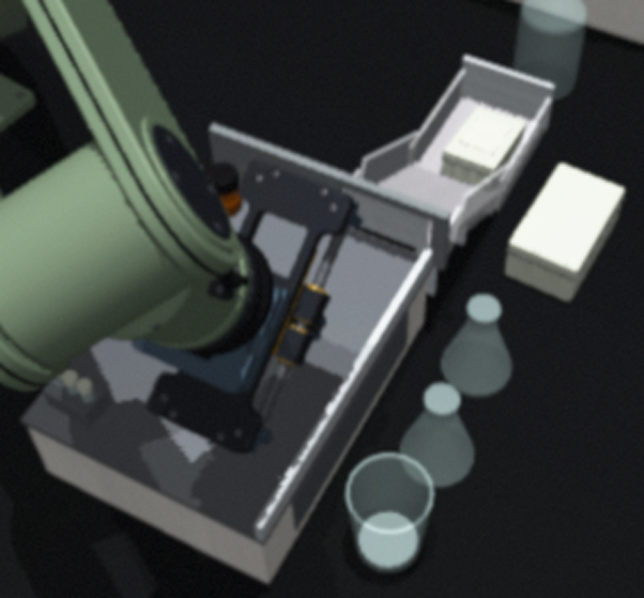

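View pics/t8.png

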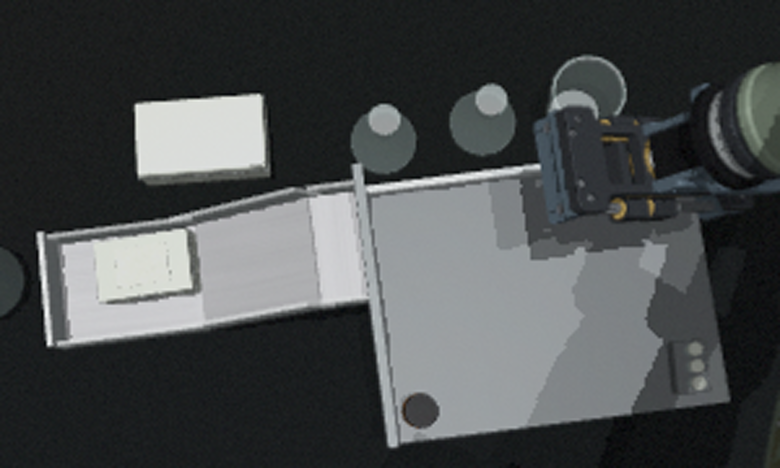

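Call:
move_arm(steps="-20 0 0 0 0 0 1; 0 0 0 0 0 0 1; 0 0 0 0 0 0 1; 0 0 0 0 0 0 1; 0 0 0 0 0 0 1; 0 0 0 0 0 0 1; 0 0 0 0 0 0 1; 0 0 0 0 0 0 1; 0 0 0 0 0 0 1; 0 0 0 0 0 0 1; 0 0 0 0 0 0 1; 0 0 0 0 0 0 1")

```text
t: 11.73
tool_pos: [0.6012, -0.071, 0.1768]
ee_rot: [[-0.085, -0.991, -0.103], [0.536, -0.132, 0.834], [-0.84, 0.015, 0.542]]
contact_force: [0.1, -0.1, -0.7]
opening: 0.007
```

```bash
python3 - <<'E'
from h import *
b=cams.read_camera("top")
cv2.imwrite("pics/t9.png",cv2.resize(b[150:330,190:490],None,fx=2.6,fy=2.6,interpolation=cv2.INTER_CUBIC))
cv2.imwrite("pics/s9.png",cv2.resize(cams.read_camera("scene")[215:275,290:360],None,fx=8,fy=8,interpolation=cv2.INTER_CUBIC))
a=cv2.imread("pics/t8.png");c=cv2.imread("pics/t9.png")
print(cv2.absdiff(a,c)[220:360,30:210].mean(), cv2.absdiff(a,c)[220:360,30:210].max())
E
```

```text
0.8400132275132275 9
```

View pics/s9.png

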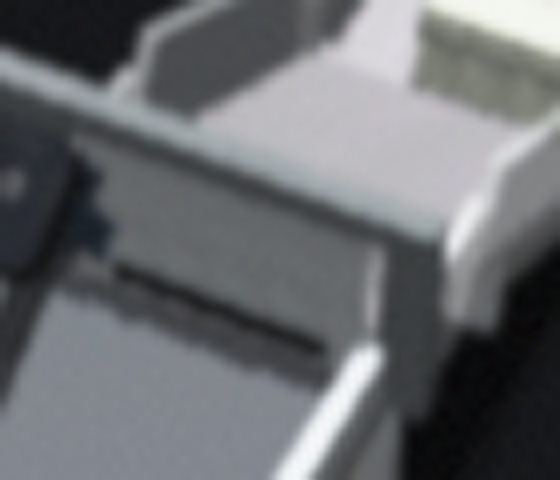

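The flap hangs shut with the same slit and side edge as at the start. The box is still in the tray, with no change between pictures beyond image noise.

```bash
python3 -c "
from station import job
print(job.job_done())"
```

```text
the job is handed in; nothing more can be done
None
```

The slide box is in the tray, the flap is shut, and I handed the job in at about 12 s of the 51 s allowed. No verdict was reported.

- **Push:** I pushed the box across until it stopped against the fence at about 9 N. I then slid it along the fence with shut fingers leaning about 32° until it tipped over the sill and slid down, and drew the fingers back.
- **Box and flap:** In the last pictures the box lies still in the tray, with no change beyond image noise between two views about 1 s apart. The flap looks as it did at the start.
- **Everything else:** The jar, vial block, flasks, beaker and big box look undisturbed in the late pictures, and the bottle, partly out of frame, shows no sign of being moved. I did not measure their positions. The arm was touching nothing (under 1 N).
- **Contact with the screen:** At the deepest point of the push the fingers met about 8.6 N, probably against the lintel. I eased back at once and the force went away.
- **Not confirmed:** I did not measure the flap angle or the box's pose on the way; I judged both from the pictures and forces. Camera fits agreed to within about 2–3 pixels.

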